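Lock the test rod and proof-pull it

TASK

On the pull-test rig, turn the green knob clockwise until it clicks past its detent, so that the rod is locked and cannot slide out. Then pull the orange handle of the spring gauge out until its black needle stands level with the red mark, hold it there for a good second, and ease it gently back home without letting it snap. Leave the red mark and the things lying around where they are, and leave the knob locked.

Things in the scene. Friction and masses are not known exactly. Their poses are not given: they have to be found in the camera images.
- rig: Pull-test rig fixed to the table: aluminium base plate 350 x 100 x 12 mm; a blue bridge (top 58 mm high) with the green knob at one end, a black round spring gauge with an orange handle at the other. Origin on the table, z up, x the pull direction (knob to handle). The plate spans x -150 to 200, y -72 (a ledge) to 50 mm. Knob axis at x -90, y 0; handle at x 125, y 0 when home.
- lock (a joint): Turn of the green knob about its vertical axis, rad, growing clockwise from above; starts at 0 to 0.3. A sprung plunger (yellow pin) rides over a lobe on its rim: touches from 0.69, crest 0.95, clicked past at 1.21; stop at 1.45. Past the click a brass dog under the knob blocks the rod's lug. Takes up to 0.25 N m; let go before the crest it springs back.
- lock_grip (a point): On the knob's axis, 98 mm above the table, the height to grip. Upright green bar 46 long x 14 thick, 70 to 108 mm above the table, on a black disc of 48 mm diameter; all around it is under 73 mm high. x (turns with the knob) runs along the bar to its white-line end, y across it. Locked, the white end points to the rig's -x; at 0, roughly to its -y.
- gauge (a joint): How far the orange handle is drawn out of the gauge, m: 0 home, 0.055 at the stop. Spring: 1.4 N at home plus 180 N/m; it pulls back home when let go.
- gauge_grip (a point): In the orange handle, 60 mm above the table, the height to grip. Upright paddle 12 mm thick (along the pull) x 34 wide x 60 tall, 18 to 78 mm above the table. x is the pull direction. Behind it a steel shaft (top 30 mm high), then, 53 mm back from the paddle's middle, the barrel (top 39 mm high).
- pointer (a point): Free end of the black needle (3 mm wide) that sticks out sideways (rig -y, 45 mm from the rod axis) from the foot of the orange handle, 21 mm above the table; moves with the handle.
- mark_line (a point): Top middle of the red mark, a block 8 mm long along the pull, 20 mm wide, 8 mm high on the grey ledge beside the white scale, at the needle's free end (rig y -57 mm), set 25 to 45 mm from the needle's home along the pull. x is the pull direction. It can be pushed by accident; it should not be.
- rod (a joint): How far the test rod with the gauge barrel has slid out of the rig along the pull, m: 0 home, 0.022 at the stop. It slides easily (about 2 to 3 N) when the knob is not locked; locked, the dog stops it after about 2 mm.
- screw_box: Loose cardboard carton 70 x 45 x 32 mm, bystander. Origin at the centre of its underside.
- driver: Loose black cordless screwdriver with an orange foot, lying on its side, about 190 x 150 x 42 mm, bystander. Origin under its barrel.
- bar_clamp: Loose black and orange quick bar clamp lying flat, 160 x 65 x 20 mm, bystander. Origin under its bar.

How it is judged:
On the way, in this order (a step that is already met when the one before it is completed fails the run):
1. the knob is turned past its click (value of joint lock above 1.15 rad and value of joint gauge below 0.006 m), for 0.2 s.
2. the gauge is held with its needle within 5 mm of the middle of the red mark for 0.8 s, the rod locked (x of pointer in the frame of mark_line between -0.005 and 0.005 m and value of joint lock above 1.15 rad and value of joint rod below 0.006 m), for 0.8 s.
At the end, for the whole second after the job is handed in: Knob past its click (over 1.15 rad), gauge handle back home (within 4 mm), rod not slid out (under 6 mm), red mark within 4 mm and each loose bystander within 20 mm of where it was (value of joint lock above 1.15 rad and value of joint gauge below 0.004 m and value of joint rod below 0.006 m and distance of mark_line from where it was at the start of the episode below 0.004 m and distance of each of screw_box, driver, bar_clamp from where it was at the start of the episode below 0.02 m); the robot touches nothing.
It fails at once if the rod slides out more than 8 mm (pulled while not locked) (value of joint rod above 0.008 m).
It fails at once if the gauge snaps back faster than 0.25 m/s (velocity of joint gauge below -0.25 m/s).
It fails at once if the red mark is pushed more than 4 mm (distance of mark_line from where it was at the start of the episode above 0.004 m).
It fails at once if the carton, screwdriver or bar clamp is shoved more than 20 mm (distance of any of screw_box, driver, bar_clamp from where it was at the start of the episode above 0.02 m).
It also fails if it takes over 51 s, if anything falls off the work surface, if the arm or the gripper's body presses on something with over 40 N, if the wrist force passes 120 N, or if a joint passes its speed limit or range.

ROBOT

A 6-joint arm with a two-finger parallel gripper is mounted at the origin on the work surface. World frame = base frame: x ahead of the robot, y to its left, z up, the work surface at z = 0. Lengths are in m, angles in rad, forces in N, time in s.
With the tool pointing down it reaches from about 0.3 to 0.775 m from the base axis. Payload 14.6 kg.
Tool frame: the origin (TCP) lies midway between the tips of the shut fingers; the grasp point (between the pads) lies 19 mm behind it (ctrl.pinch_z is the z of the grasp point in the tool frame, in m); z points along the fingers, y is the line along which they close (so a half turn about z gives the same grasp; the last joint's range is limited). The gripper opens to 94 mm and grips with 3 to 60 N. Pads are 16 mm wide; open, the fingers measure 119 mm over their backs; the gripper's body (75 mm by 177 mm) begins 78 mm behind the grasp point.
Start: joints at [1.148, 0.3, 1.521, -0, 1.321, -0.067], TCP at [0.192, 0.516, 0.205] pointing down, gripper open.
Joint ranges: [-3.03, 3.03], [-0.79, 2.21], [0.23, 2.52], [-1.04, 4.18], [0, 3.07], [-2.55, 2.55]. Speed limits (rad/s): [2.22, 2.22, 2.57, 3.14, 3.14, 3.14].

INTERFACE

Orientations are given as [roll, pitch, yaw] about the fixed x, y, z axes, in that order (R = Rz(yaw) Ry(pitch) Rx(roll)).
In Python, from station import ctrl, camera, ticket gives the robot as it stands. The module is installed in compiled form; this text tells all that it offers.
- The arm moves only by the shell command python3 -m inch 'ROWS' [FORCE]. ROWS is text: rows parted by semicolons, each of 7 numbers parted by spaces: the opening, from -1 (shut) to 1 (fully open), then the shift along the tool's x, y, z in units of 0.03 m (1.0 is 0.03 m), then the turn, a rotation vector about the tool's x, y, z in units of 10 degrees (1.0 is 10 degrees). In form: grip dx dy dz rx ry rz; .... A call has 1 to 10 rows; each row shifts and turns the commanded pose from where the row before left it, along the tool's axes as they then stand; what a row does not reach is not made up. A row lasts 1/8 s, in which the tool goes at most 62.5 mm and 10.7 degrees, less where a joint would pass 70% of its speed; a pose out of reach is approached as far as the arm can. A call with a number of a shift or a turn outside -1 to 1 is refused whole. A call with a gripper value outside its range is refused whole. The fingers move at their own pace and stop on an object; FORCE is the grip in N (left out, the last holds). Time passes only in rows, so rows that do not move let the fingers close. It gives the time, the measured TCP pose, the force, the opening and the grip force at its end, in the units of the state.
- ctrl.get_obs(): the state, without advancing time (a new reading comes with each control period).
- camera(name): name is "scene" or "top" or "wrist"; returns a dict with "img" (400x640x3 uint8, blue, green, red), "range_z" (400x640 float32, m along the optical axis (not along the pixel's ray), 0 where there is no reading), "intrinsics" (3x3 intrinsics, pixels), "view" (4x4, takes a point from world to camera coordinates). Camera axes: x right, y down, z forward; pixel columns grow to the right and rows downward; lengths in m; the calibration is good to about 2 mm. A picture is of the moment at which its call begins.
- ticket.hand_in(): hands the job in; it is judged then, once.
The state is a dict: "time_s": time; "qpos": joint angles; "joint_vel": joint speeds; "tau": joint torques, N m; "ee_pos": TCP position; "eef_rot": TCP orientation; "force": force on the tool from outside, world axes, zero at the start; "moment": the same for the moment, N m; "grip_width": finger opening in m; "grip_force": force on a finger pad.
Only numpy, scipy, OpenCV 4.12 (cv2) and the standard library are available. Lean on these libraries where they do the work, as an engineer would, in place of code of your own. Each camera call takes 0.05 s, during which the arm holds its last target. There are 200 camera calls.

## Working session

There is one attempt and no reset: what is moved stays moved. The work goes in short steps, Python scripts to look and compute and a shell command to move; the robot and the scene stay as the last step left them, time stands still between calls to the robot, and variables do not carry over. Pictures are saved under pics/ and viewed, at most 10 in all, crops included, and the job is handed in when it is done.

```bash
mkdir -p pics
python3 - <<'E'
from station import ctrl,camera
import cv2,numpy as np
o=ctrl.get_obs();print(o,ctrl.pinch_z)
for n in("top","scene"):
    c=camera(n);cv2.imwrite(f"pics/{n}0.png",c["img"]);np.savez(f"{n}0.npz",**c);print(n,c["intrinsics"],c["view"])
E
```

```text
{'time_s': 0.0, 'qpos': array([ 1.14842107e+00,  3.00492548e-01,  1.52161184e+00, -8.00725646e-06,
        1.32066974e+00, -6.65827398e-02]), 'joint_vel': array([ 0.00020861, -0.0020133 ,  0.00044592, -0.00033934,  0.00120466,
       -0.00038347]), 'tau': array([ 2.54308634e-04, -5.31803405e+01, -3.52740884e+01,  7.08354078e-02,
        2.43672665e-02, -8.86278963e-05]), 'ee_pos': array([0.19146889, 0.51531007, 0.20486155]), 'eef_rot': array([-3.14041327e+00, -7.08696035e-05,  2.78580209e+00]), 'force': array([0.19698616, 0.61209457, 0.32773448]), 'moment': array([ 0.01853599, -0.00573911,  0.03228981]), 'grip_force': 0.0, 'grip_width': 0.0939120605944423} -0.0188
top [[472.72817894   0.         318.67095752]
 [  0.         472.72817894 202.20364926]
 [  0.           0.           1.        ]] [[-0.00824861 -0.99983702 -0.01605935  0.0389854 ]
 [-0.9893208   0.01049687 -0.14537594  0.57582654]
 [ 0.14552082  0.0146887  -0.98924614  0.90438796]
 [ 0.          0.          0.          1.        ]]
scene [[431.10025218   0.         316.15149058]
 [  0.         431.10025218 205.49713082]
 [  0.           0.           1.        ]] [[ 0.54107614  0.84074287  0.01969879 -0.32024432]
 [ 0.62467458 -0.38611812 -0.67874478 -0.28496461]
 [-0.56304377  0.37955794 -0.73411     1.2073072 ]
 [ 0.          0.          0.          1.        ]]
```

View pics/top0.png

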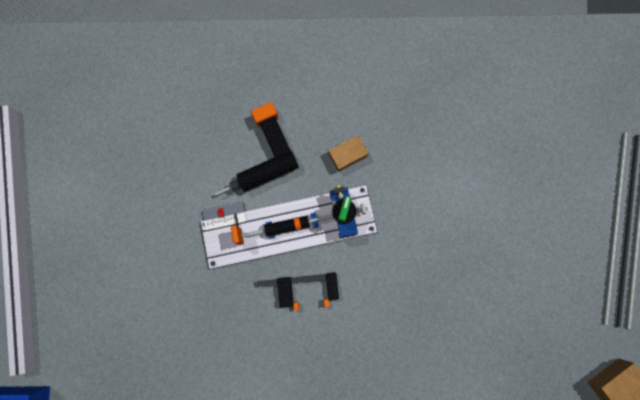

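View pics/scene0.png

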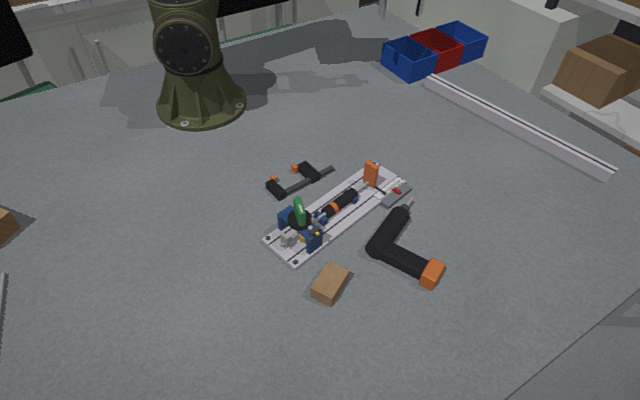

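Top view: knob bar at about (345,210), the handle (236,235), red mark (221,212), carton (348,153), driver (265,160), clamp (305,290). Scene view: knob (299,210), handle (371,174), mark (397,191). The pull direction is roughly world +y. Next I measure these.

```bash
cat > h.py <<'E'
import cv2,numpy as np
from station import ctrl,camera
def ray(c,u,v,z):
    K=c["intrinsics"];V=c["view"];R=V[:3,:3];o=-R.T@V[:3,3]
    d=R.T@np.linalg.solve(K,[u,v,1.]);return o+d*(z-o[2])/d[2]
def deproj(c,m):
    v,u=np.nonzero(m&(c["range_z"]>0));z=c["range_z"][v,u];K=c["intrinsics"];V=c["view"]
    P=np.stack([(u-K[0,2])/K[0,0]*z,(v-K[1,2])/K[1,1]*z,z],1);return (P-V[:3,3])@V[:3,:3],u,v
def masks(c):
    H=cv2.cvtColor(c["img"],cv2.COLOR_BGR2HSV);h,s,v=cv2.split(H)
    return dict(green=(h>45)&(h<80)&(s>120)&(v>50),orange=(h>=5)&(h<14)&(s>180)&(v>90),red=((h<4)|(h>174))&(s>150)&(v>70),blue=(h>100)&(h<120)&(s>150)&(v>60))
def blobs(c,m,amin=8):
    n,l,st,ce=cv2.connectedComponentsWithStats(m.astype(np.uint8))
    return [(l==i,st[i,4],ce[i]) for i in range(1,n) if st[i,4]>=amin]
E
python3 - <<'E'
from h import *
for n in("top","scene"):
    c=dict(np.load(f"{n}0.npz"))
    for k,m in masks(c).items():
        for b,a,ce in blobs(c,m):
            P,_,_=deproj(c,b)
            if len(P): print(n,k,a,ce.round(1),"med",np.median(P,0).round(3),"min",P.min(0).round(3),"max",P.max(0).round(3))
E
```

```text
top green 159 [344.  210.6] med [ 0.549 -0.014  0.108] min [ 0.532 -0.028  0.069] max [ 0.576 -0.003  0.114]
top orange 303 [263.7 112.5] med [0.767 0.146 0.037] min [0.746 0.121 0.03 ] max [0.787 0.171 0.042]
top orange 66 [297.  223.3] med [0.535 0.077 0.04 ] min [0.524 0.071 0.033] max [0.546 0.083 0.044]
top orange 142 [236.4 234.6] med [0.511 0.192 0.078] min [0.495 0.187 0.036] max [0.527 0.2   0.084]
top orange 37 [326.1 302.4] med [0.379 0.021 0.021] min [0.371 0.017 0.015] max [0.385 0.025 0.026]
top orange 35 [295.4 305.9] med [0.372 0.082 0.021] min [0.365 0.077 0.018] max [0.377 0.087 0.024]
top red 35 [220.5 212.1] med [0.561 0.236 0.021] min [0.553 0.231 0.015] max [0.57  0.24  0.026]
top blue 29 [345.5 192.4] med [ 0.592 -0.021  0.059] min [ 0.585 -0.025  0.054] max [ 0.601 -0.015  0.067]
top blue 53 [334.1 196.2] med [0.585 0.003 0.059] min [ 0.576 -0.007  0.056] max [0.596 0.009 0.071]
top blue 17 [313.3 215.2] med [0.552 0.045 0.03 ] min [0.547 0.041 0.027] max [0.556 0.049 0.034]
top blue 225 [347.3 228.5] med [ 0.52  -0.022  0.059] min [ 0.507 -0.039  0.055] max [
[... 346 characters left out ...]
med [ 0.555 -0.022  0.106] min [ 0.538 -0.03   0.072] max [ 0.579 -0.009  0.11 ]
scene green 10 [303.9 212. ] med [ 0.579 -0.02   0.106] min [ 0.572 -0.023  0.101] max [ 0.58  -0.018  0.108]
scene red 889 [440.9  49.7] med [0.216 0.739 0.047] min [ 0.079  0.675 -0.002] max [0.225 0.782 0.072]
scene red 8 [450.2  43.9] med [0.171 0.777 0.051] min [0.159 0.774 0.046] max [0.181 0.778 0.055]
scene red 29 [396.5 190.4] med [0.565 0.231 0.018] min [0.556 0.227 0.014] max [0.573 0.237 0.023]
scene blue 1015 [465.8  39.3] med [0.17  0.866 0.048] min [ 0.08   0.786 -0.001] max [0.225 0.893 0.072]
scene blue 1826 [408.   58.7] med [0.157 0.604 0.042] min [ 0.079  0.565 -0.002] max [0.226 0.672 0.071]
```

```bash
python3 -m inch '1 -.97 -.583 -.15 0 0 0;1 -.97 -.583 -.15 0 0 0;1 -.97 -.583 -.15 0 0 0;1 -.97 -.583 -.15 0 0 0;1 -.97 -.583 -.15 0 0 0;1 -.97 -.583 -.15 0 0 0;1 -.97 -.583 -.15 0 0 0;1 -.97 -.583 -.15 0 0 0' 40
python3 -m inch '1 -.97 -.583 0 0 0 0;1 -.97 -.583 0 0 0 0;1 -.97 -.583 0 0 0 0;1 -.97 -.583 0 0 0 0;1 -.97 -.583 0 0 0 0;1 -.97 -.583 0 0 0 0;1 -.97 -.583 0 0 0 0;1 -.97 -.583 0 0 0 0;1 0 0 0 0 0 0;1 0 0 0 0 0 0'
python3 - <<'E'
from h import *
c=camera("wrist");cv2.imwrite("pics/w1.png",c["img"]);np.savez("w1.npz",**c)
o=ctrl.get_obs();print(o["time_s"],o["ee_pos"],o["eef_rot"],o["force"])
for k,m in masks(c).items():
    for b,a,ce in blobs(c,m,60):
        P,_,_=deproj(c,b)
        if len(P): print(k,a,ce.round(1),"med",np.median(P,0).round(4),"min",P.min(0).round(3),"max",P.max(0).round(3))
E
```

```text
time_s: 1.1
ee_pos: [0.3616, 0.3023, 0.2414]
eef_rot: [-3.141, -0.0, 2.786]
force: [0.1, 0.1, -0.4]
grip_width: 0.094
grip_force: 0.0
time_s: 2.35
ee_pos: [0.5302, 0.0914, 0.2412]
eef_rot: [-3.141, -0.001, 2.786]
force: [0.4, 0.6, -0.3]
grip_width: 0.0941
grip_force: 0.0
2.4 [0.53009799 0.09165348 0.24137138] [-3.14156643e+00 -3.11279018e-04  2.78635092e+00] [-0.01668119  0.49709765 -0.17855104]
blue 335 [233.8 206.8] med [ 0.5235 -0.024   0.0578] min [ 0.511 -0.041  0.056] max [ 0.538 -0.008  0.06 ]
```

View pics/w1.png

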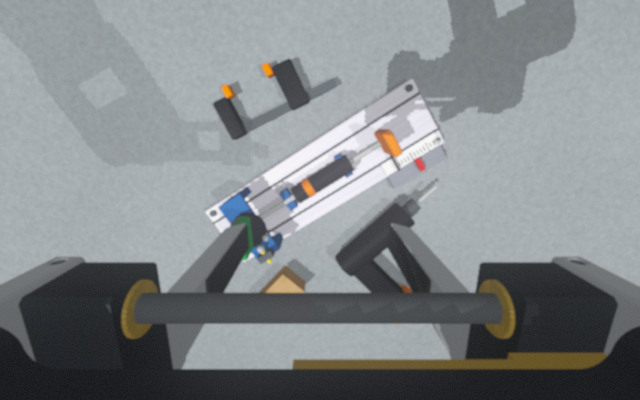

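Wrist view (from robot side up): handle (390,142), mark (420,165), knob (247,237) partly hidden by the left finger. I'll shift so the knob is free and turn towards the knob's grasp yaw.

```bash
python3 -m inch '1 -1 -.7 0 0 0 0;1 -1 -.7 0 0 0 0;1 -.6 -.7 0 0 0 0;1 0 0 0 0 0 -1;1 0 0 0 0 0 -1;1 0 0 0 0 0 -.5;1 0 0 0 0 0 0;1 0 0 0 0 0 0'
python3 - <<'E'
from h import *
c=camera("wrist");cv2.imwrite("pics/w2.png",c["img"]);np.savez("w2.npz",**c)
o=ctrl.get_obs();print(o["time_s"],o["ee_pos"],o["eef_rot"],o["qpos"])
H=cv2.cvtColor(c["img"],cv2.COLOR_BGR2HSV);h,s,v=cv2.split(H)
for k,m in dict(green=(h>45)&(h<85)&(s>90)&(v>25),orange=(h>=4)&(h<16)&(s>150),red=((h<4)|(h>172))&(s>120)).items():
    for b,a,ce in blobs(c,m,30):
        P,_,_=deproj(c,b)
        if len(P): print(k,a,ce.round(1),"med",np.median(P,0).round(4),"min",P.min(0).round(3),"max",P.max(0).round(3))
E
```

```text
time_s: 3.4
ee_pos: [0.5816, 0.0053, 0.2416]
eef_rot: [-3.142, 0.0, -3.063]
force: [-0.0, -0.5, 0.1]
grip_width: 0.0939
grip_force: 0.0
3.45 [0.58162624 0.00516965 0.24155507] [-3.14157321e+00  1.35571711e-04 -3.06227384e+00] [-5.40775168e-02  3.46968513e-01  1.37524123e+00 -1.25549037e-06
  1.41924596e+00 -1.70419247e+00]
green 446 [300.  163.7] med [ 0.5529 -0.0163  0.1073] min [ 0.535 -0.031  0.069] max [ 0.581 -0.006  0.11 ]
orange 54 [387.6  22.1] med [0.3803 0.0762 0.0167] min [0.369 0.073 0.008] max [0.383 0.084 0.021]
orange 38 [340.2  23.5] med [0.3876 0.0179 0.0184] min [0.377 0.013 0.01 ] max [0.389 0.023 0.021]
orange 58 [460.5 130.6] med [0.5033 0.1838 0.0428] min [0.5   0.183 0.028] max [0.507 0.185 0.054]
orange 211 [478.8 141. ] med [0.5141 0.1906 0.0777] min [0.499 0.184 0.076] max [0.529 0.197 0.08 ]
orange 92 [372.3 149.5] med [0.5351 0.0745 0.0377] min [0.527 0.069 0.032] max [0.548 0.081 0.041]
red 78 [476.9 176.4] med [0.5636 0.2311 0.0196] min [0.556 0.226 0.016] max [0.572 0.237 0.021]
```

View pics/w2.png

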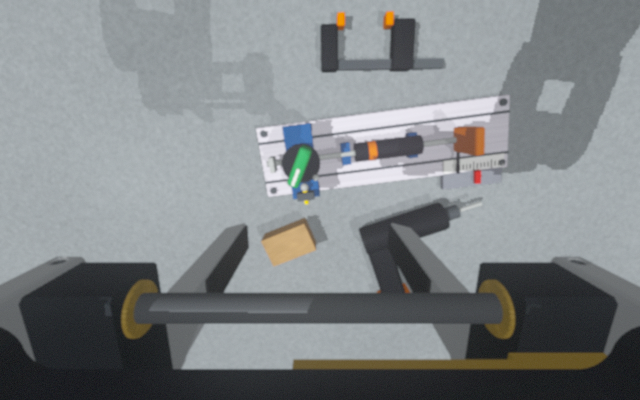

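Clear view: green bar centred (300,165) with its white end at (292,180), paddle (478,141), needle (458,160), mark (477,176), plate screws at (263,133), (273,190), (503,101), (503,162).

Run:
```python
from h import *
c=dict(np.load("w2.npz"))
m=np.zeros((400,640),bool);m[100:210,230:520]=1
P,u,v=deproj(c,m)
def top(lo,hi,x0,x1,y0,y1):
    s=(P[:,2]>lo)&(P[:,2]<hi)&(P[:,0]>x0)&(P[:,0]<x1)&(P[:,1]>y0)&(P[:,1]<y1)
    Q=P[s];r=cv2.minAreaRect((Q[:,:2]*1000).astype(np.float32));mu=Q.mean(0)
    w,V=np.linalg.eigh(np.cov(Q[:,:2].T));print(len(Q),"mean",mu.round(4),"rect",r,"axis deg",np.degrees(np.arctan2(V[1,1],V[0,1])));return r
k=top(.1,.12,.5,.62,-.06,.03); p=top(.07,.09,.46,.56,.16,.23)
d=np.array(p[0])-k[0];print("dist",np.hypot(*d),"rig yaw",np.degrees(np.arctan2(d[1],d[0])))
for a in((263,133),(273,190),(503,101),(503,162)):print(ray(c,*a,.012).round(4))
g=cv2.cvtColor(c["img"],6)
np.set_printoptions(linewidth=220)
print("row",g[152:174:2,450:468]);print("needle tip",ray(c,458,172,.021))
```

```text
512 mean [ 0.5576 -0.018   0.1074] rect ((558.346435546875, -18.199003219604492), (13.929536819458008, 45.753509521484375), 72.85256958007812) axis deg 162.78932066223197
353 mean [0.5141 0.19   0.0766] rect ((514.4594116210938, 191.1592254638672), (33.57299041748047, 12.519832611083984), 10.67092514038086) axis deg -168.82751550015257
dist 213.90871601349704 rig yaw 101.83927917939778
[ 0.5281 -0.0758  0.012 ]
[ 0.6087 -0.0585  0.012 ]
[0.4596 0.2483 0.012 ]
[0.5412 0.2684 0.012 ]
row [[171 162 154 157 162 158 129  97  89 104 119 127 123 116 110 104 103  99]
 [174 163 154 157 168 165 134  91  88 124 157 170 170 169 165 162 157 149]
 [163 153 152 156 162 154 122  86  80 106 133 143 141 134 132 129 126 125]
 [118 113 110 113 111 108  91  75  75  97 123 137 143 148 152 157 163 165]
 [160 165 169 162 155 147 116  81  90 133 170 186 190 191 192 192 192 191]
 [193 192 188 178 168 156 125  85  88 133 173 189 192 192 192 192 190 190]
 [192 190 179 170 163 144 112  77  84 133 172 186 182 176 182 185 175 179]
 [192 189 179 169 160 139 104  69  75 121 168 180 164 156 173 178 163 172]
 [192 191 186 176 162 135  99  72  73 119 166 181 166 160 176 180 168 175]
 [196 196 193 183 169 143 103  73  83 139 186 203 205 203 200 196 190 186]
 [222 216 205 197 187 170 135  96  98 139 174 189 191 189 183 179 172 168]]
needle tip [0.55953676 0.20244656 0.021     ]
```

```bash
python3 -m inch '1 0 0 0 0 0 1;1 0 0 0 0 0 1;1 0 0 0 0 0 .15;1 .53 -.97 0 0 0 0;1 0 0 1 0 0 0;1 0 0 1 0 0 0;1 0 0 1 0 0 0;1 0 0 .4 0 0 0;1 0 0 0 0 0 0'
```

```text
time_s: 4.58
ee_pos: [0.558, -0.0184, 0.1394]
eef_rot: [-3.141, -0.001, 2.848]
force: [0.7, -0.5, -0.2]
grip_width: 0.0939
grip_force: 0.0
```

```bash
python3 -m inch '1 0 0 1 0 0 0;1 0 0 1 0 0 0;1 0 0 0 0 0 0;-1 0 0 0 0 0 0;-1 0 0 0 0 0 0;-1 0 0 0 0 0 0;-1 0 0 0 0 0 0;-1 0 0 0 0 0 0' 30
```

```text
time_s: 5.58
ee_pos: [0.5581, -0.0184, 0.0796]
eef_rot: [-3.142, 0.0, 2.847]
force: [-0.1, -0.3, -0.1]
grip_width: 0.0477
grip_force: 0.0
```

```bash
python3 -m inch '-1 0 0 0 0 0 0;-1 0 0 0 0 0 0;-1 0 0 0 0 0 0;-1 0 0 0 0 0 0;-1 0 0 0 0 0 0;-1 0 0 0 0 0 0'
```

```text
time_s: 6.32
ee_pos: [0.5581, -0.0183, 0.0794]
eef_rot: [3.141, -0.0, 2.847]
force: [0.8, 1.3, -0.6]
grip_width: 0.0138
grip_force: 30.0
```

Gripped at 14 mm, as expected. Turning 60° clockwise.

```bash
python3 -m inch '-1 0 0 0 0 0 .8;-1 0 0 0 0 0 .8;-1 0 0 0 0 0 .8;-1 0 0 0 0 0 .8;-1 0 0 0 0 0 .8;-1 0 0 0 0 0 .8;-1 0 0 0 0 0 .8;-1 0 0 0 0 0 .4;-1 0 0 0 0 0 0'
python3 -c "
from station import ctrl;print(ctrl.get_obs()['moment'])"
python3 -m inch '-1 0 0 0 0 0 .5;-1 0 0 0 0 0 .5;-1 0 0 0 0 0 0'
python3 -c "
from station import ctrl;print(ctrl.get_obs()['moment'])"
```

```text
time_s: 7.45
ee_pos: [0.5574, -0.0189, 0.0794]
eef_rot: [-3.14, 0.0, 1.799]
force: [-5.8, -3.5, 3.1]
grip_width: 0.0138
grip_force: 30.0
[-0.64672513  1.04862983  0.01970877]
time_s: 7.82
ee_pos: [0.5573, -0.019, 0.0794]
eef_rot: [-3.14, 0.001, 1.625]
force: [-5.2, -3.4, 3.5]
grip_width: 0.0143
grip_force: 30.6
[-0.68275524  1.2275664   0.57317525]
```

```bash
python3 -m inch '-1 0 0 0 0 0 -.3;-1 0 0 0 0 0 0;0 0 0 0 0 0 0;0 0 0 0 0 0 0;0 0 0 0 0 0 0;0 0 0 0 0 0 0;0 0 0 -1 0 0 0;0 0 0 -1 0 0 0;0 0 0 -1 0 0 0;0 0 0 -1 0 0 0'
python3 -m inch '0 -1 0 -1 0 0 0;0 -1 0 0 0 0 0;0 -1 0 0 0 0 0;0 0 0 0 0 0 0'
python3 - <<'E'
from h import *
o=ctrl.get_obs();print(o["qpos"])
c=camera("wrist");cv2.imwrite("pics/w3.png",c["img"]);np.savez("w3.npz",**c)
P,u,v=deproj(c,np.ones((400,640),bool))
s=(P[:,2]>.1)&(P[:,2]<.115)&(np.hypot(P[:,0]-.558,P[:,1]+.018)<.04);Q=P[s]
w,V=np.linalg.eigh(np.cov(Q[:,:2].T));print(len(Q),Q.mean(0),np.degrees(np.arctan2(V[1,1],V[0,1])),cv2.minAreaRect((Q[:,:2]*1000).astype(np.float32)))
E
```

```text
time_s: 9.07
ee_pos: [0.558, -0.0184, 0.2005]
eef_rot: [3.141, 0.0, 1.678]
force: [0.7, 0.4, 0.1]
grip_width: 0.0471
grip_force: 0.0
time_s: 9.57
ee_pos: [0.5676, -0.1093, 0.2292]
eef_rot: [-3.141, -0.0, 1.675]
force: [0.4, 0.2, -0.2]
grip_width: 0.0473
grip_force: 0.0
[-2.53517789e-01  3.46242319e-01  1.40462863e+00 -8.91802162e-05
  1.39101632e+00 -3.58077436e-01]
659 [ 0.55795369 -0.01793732  0.10749719] 96.06085111679651 ((557.9051513671875, -18.110597610473633), (13.386173248291016, 45.32059860229492), 6.123549461364746)
```

View pics/w3.png

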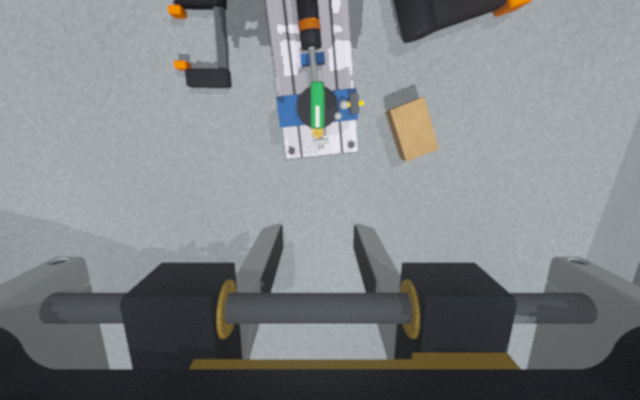

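Knob: white end now at -84° in the world (5–6° past the rig's -x), turned ≥1.17 rad and up against its stop, so it is clicked; white end in view at (318,118), brass dog at (319,133). Now to the handle.

```bash
python3 -m inch '-.15 1 -.072 0 0 0 0;-.15 1 -.072 0 0 0 0;-.15 1 -.072 0 0 0 0;-.15 1 -.072 0 0 0 0;-.15 1 -.072 0 0 0 0;-.15 1 -.072 0 0 0 0;-.15 1 -.072 0 0 0 0;-.15 1 -.072 0 0 0 0;-.15 1 -.072 0 0 0 0;-.15 1 -.072 0 0 0 0'
python3 -m inch '-.15 0 0 0 0 0 -1;-.15 0 0 0 0 0 -1;-.15 0 0 0 0 0 -1;-.15 0 0 0 0 0 -1;-.15 0 0 0 0 0 -1;-.15 0 0 0 0 0 -1;-.15 0 0 0 0 0 -1;-.15 0 0 0 0 0 -1;-.15 0 0 0 0 0 -1;-.15 0 0 0 0 0 -.57'
python3 -m inch '-.15 0 0 1 0 0 0;-.15 0 0 1 0 0 0;-.15 0 0 0 0 0 0'
```

```text
time_s: 10.88
ee_pos: [0.5133, 0.1901, 0.2295]
eef_rot: [3.142, -0.0, 1.679]
force: [0.2, 0.4, 0.2]
grip_width: 0.0401
grip_force: 0.0
time_s: 12.12
ee_pos: [0.5136, 0.1891, 0.2295]
eef_rot: [3.141, -0.0, -2.93]
force: [-0.2, -0.3, -0.1]
grip_width: 0.04
grip_force: 0.0
time_s: 12.5
ee_pos: [0.5129, 0.1887, 0.1679]
eef_rot: [-3.141, -0.004, -2.934]
force: [0.5, -0.1, 1.2]
grip_width: 0.04
grip_force: 0.0
```

```bash
python3 -m inch '-.15 -.06 .06 1 0 0 0;-.15 0 0 1 0 0 0;-.15 0 0 1 0 0 0;-.15 0 0 .7 0 0 0;-.15 0 0 .5 0 0 0;-.15 0 0 0 0 0 0'
python3 -m inch '-1 0 0 0 0 0 0;-1 0 0 0 0 0 0;-1 0 0 0 0 0 0;-1 0 0 0 0 0 0;-1 0 0 0 0 0 0;-1 0 0 0 0 0 0' 40
```

```text
time_s: 13.25
ee_pos: [0.5155, 0.1905, 0.0436]
eef_rot: [3.142, -0.0, -2.935]
force: [-0.7, 0.5, -0.6]
grip_width: 0.0399
grip_force: 0.0
time_s: 14.0
ee_pos: [0.5155, 0.1923, 0.0443]
eef_rot: [3.139, 0.002, -2.935]
force: [-3.6, 16.4, 3.7]
grip_width: 0.0116
grip_force: 40.0
```

```bash
python3 -m inch '-1 0 .15 0 0 0 0;-1 0 .15 0 0 0 0;-1 0 .15 0 0 0 0;-1 0 .15 0 0 0 0;-1 0 .15 0 0 0 0;-1 0 .15 0 0 0 0;-1 0 0 0 0 0 0'
python3 - <<'E'
from h import *
for n in("wrist","top","scene"):
    c=camera(n);cv2.imwrite(f"pics/{n}4.png",c["img"]);np.savez(f"{n}4.npz",**c)
c=dict(np.load("wrist4.npz"));cv2.imwrite("pics/w4.png",c["img"])
E
```

```text
time_s: 14.88
ee_pos: [0.5104, 0.2165, 0.0438]
eef_rot: [-3.141, 0.001, -2.935]
force: [1.5, -5.0, 5.9]
grip_width: 0.0116
grip_force: 40.0
```

View pics/w4.png

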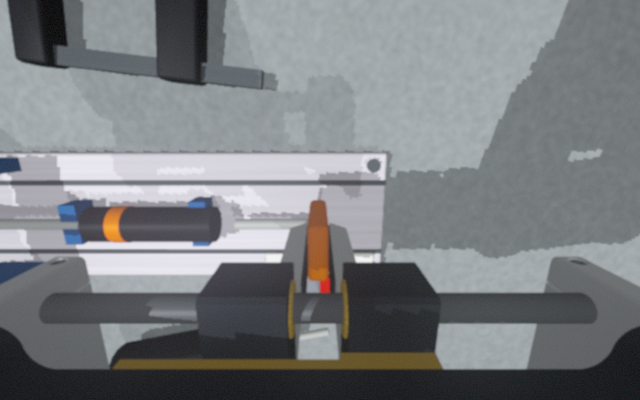

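Handle gripped at (318,235), drawn about 25 mm; the red mark peeks out at (325,287), needle hidden. Checking the other two views.

Run:
```python
from h import *
a=cv2.imread("pics/top4.png")[190:250,190:250];b=cv2.imread("pics/scene4.png")[160:220,360:420]
cv2.imwrite("pics/cmp.png",np.hstack([cv2.resize(i,(400,400),interpolation=2) for i in(a,b)]))
```

```text
(no output)
```

View pics/cmp.png

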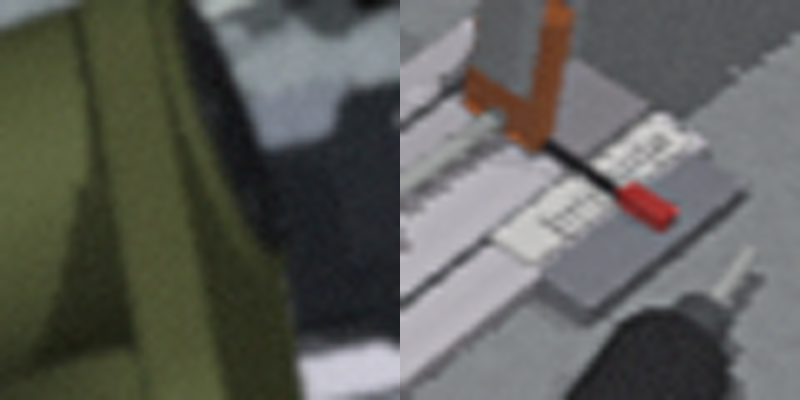

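Scene crop (right): black needle runs from (545,145) to (618,190) and ends at the near end of the red mark (620–675, 185–225), so nearly level. I measure the along-pull offset.

Run:
```python
from h import *
c=dict(np.load("scene4.npz"));x=np.array([np.cos(np.radians(101.7)),np.sin(np.radians(101.7))]);y=np.array([-x[1],x[0]])
def pix(a,b):return 360+(a-400+.5)/400*60-.5,160+(b+.5)/400*60-.5
P0=np.array([.5145,.191])
for n,a in dict(root=(548,148),mid=(582,168),tip=(612,187)).items():
    p=ray(c,*pix(*a),.021)[:2]-P0;print(n,p@x*1e3,p@y*1e3)
H=cv2.cvtColor(c["img"],cv2.COLOR_BGR2HSV);h,s,v=cv2.split(H)
for n in("scene4","scene0","w2"):
    d=dict(np.load(n+".npz"));h,s,v=cv2.split(cv2.cvtColor(d["img"],cv2.COLOR_BGR2HSV));m=((h<4)|(h>172))&(s>120)&(v>40)
    for b,A,ce in blobs(d,m,15):
        P,u,vv=deproj(d,b);q=P[:,:2]-P0
        if np.hypot(*q.mean(0))>.1: continue
        top=v[vv,u]>=np.median(v[vv,u]) 
        print(n,A,"along %.1f [%.1f %.1f] across %.1f z %.4f; bright top: %.1f"%((q@x).mean()*1e3,(q@x).min()*1e3,(q@x).max()*1e3,(q@y).mean()*1e3,np.median(P[:,2]),(q[top]@x).mean()*1e3),
          "ray centroid z=.018",(ray(d,*ce,.018)[:2]-P0)@x*1e3)
```

```text
root 23.676115469921786 -18.24393931561367
mid 24.55157161460609 -32.39250177535401
tip 24.80795257495866 -45.13317153687681
scene4 34 along 28.8 [24.4 33.8] across -56.4 z 0.0184; bright top: 30.2 ray centroid z=.018 28.699679843389923
scene0 33 along 29.1 [25.6 34.5] across -57.3 z 0.0179; bright top: 30.5 ray centroid z=.018 28.90261908023923
w2 78 along 29.6 [26.1 34.9] across -56.5 z 0.0196; bright top: 30.4 ray centroid z=.018 30.346563447668455
```

```bash
python3 -m inch '-1 0 .08 0 0 0 0;-1 0 .09 0 0 0 0;-1 0 0 0 0 0 0;-1 0 0 0 0 0 0;-1 0 0 0 0 0 0;-1 0 0 0 0 0 0'
python3 - <<'E'
from h import *
c=camera("scene");np.savez("scene5.npz",**c);cv2.imwrite("pics/s5.png",cv2.resize(c["img"][160:220,360:420],(600,600),interpolation=2))
E
```

```text
time_s: 15.78
ee_pos: [0.5094, 0.2212, 0.0438]
eef_rot: [-3.141, 0.001, -2.936]
force: [1.2, -5.6, 5.7]
grip_width: 0.0116
grip_force: 40.0
```

View pics/s5.png

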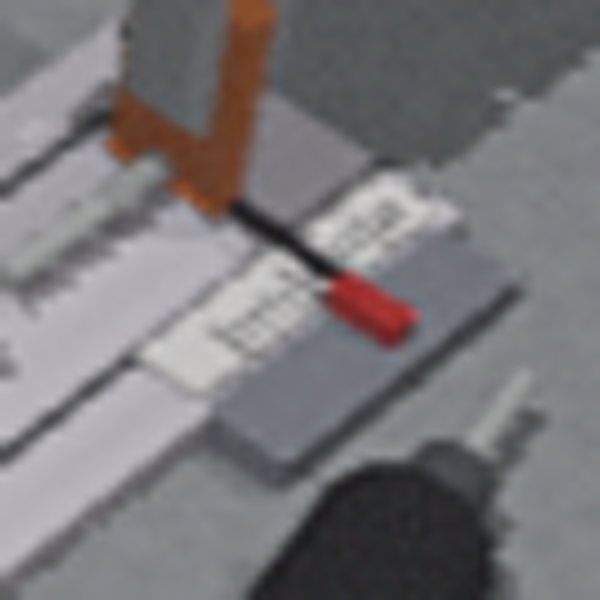

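Needle tip at about (332,272) meets the middle of the mark's end face (330–352, 268–310): level. Hold, then ease home.

```bash
python3 -m inch '-1 0 0 0 0 0 0;-1 0 0 0 0 0 0;-1 0 0 0 0 0 0;-1 0 0 0 0 0 0;-1 0 0 0 0 0 0;-1 0 0 0 0 0 0;-1 0 0 0 0 0 0;-1 0 0 0 0 0 0'
python3 -m inch '-1 0 -.1 0 0 0 0;-1 0 -.1 0 0 0 0;-1 0 -.1 0 0 0 0;-1 0 -.1 0 0 0 0;-1 0 -.1 0 0 0 0;-1 0 -.1 0 0 0 0;-1 0 -.1 0 0 0 0;-1 0 -.1 0 0 0 0;-1 0 -.1 0 0 0 0;-1 0 -.1 0 0 0 0'
python3 -m inch '-1 0 -.03 0 0 0 0;-1 0 0 0 0 0 0;-1 0 0 0 0 0 0'
```

```text
time_s: 16.82
ee_pos: [0.5095, 0.2212, 0.0438]
eef_rot: [-3.141, 0.001, -2.936]
force: [1.5, -5.7, 5.9]
grip_width: 0.0114
grip_force: 40.0
time_s: 18.08
ee_pos: [0.5155, 0.1926, 0.0439]
eef_rot: [3.141, 0.001, -2.936]
force: [-2.8, 10.9, 8.5]
grip_width: 0.0116
grip_force: 40.0
time_s: 18.45
ee_pos: [0.5155, 0.1927, 0.044]
eef_rot: [3.14, 0.001, -2.935]
force: [-1.1, 8.0, 6.1]
grip_width: 0.0117
grip_force: 40.0
```

Home stop reached (pushing back with 8 N). Release, rise, check.

```bash
python3 -m inch '-.15 0 0 0 0 0 0;-.15 0 0 0 0 0 0;-.15 0 0 0 0 0 0;-.15 0 0 0 0 0 0;-.15 0 0 0 0 0 0;-.15 0 0 -1 0 0 0;-.15 0 0 -1 0 0 0;-.15 0 0 -1 0 0 0;-.15 0 0 -1 0 0 0;-.15 0 0 -1 0 0 0'
python3 -m inch '-.15 -1 0 -1 0 0 0;-.15 -1 0 0 0 0 0;-.15 -1 0 0 0 0 0;-.15 0 0 0 0 0 0'
python3 - <<'E'
from h import *
c=camera("wrist");s5=camera("scene");cv2.imwrite("pics/w6.png",c["img"])
P,u,v=deproj(c,np.ones((400,640),bool))
for lo,q,r in((.1,(.558,-.018),.04),(.07,(.5145,.191),.03)):
    s=(P[:,2]>lo)&(P[:,2]<lo+.015)&(np.hypot(P[:,0]-q[0],P[:,1]-q[1])<r);Q=P[s];print(len(Q),Q.mean(0) if len(Q) else "",cv2.minAreaRect((Q[:,:2]*1000).astype(np.float32)) if len(Q) else "")
for k,m in masks(s5).items():
    if k in("red","orange","green"):
        for b,A,ce in blobs(s5,m,15):print(k,A,ce.round(1))
E
```

```text
time_s: 19.7
ee_pos: [0.5152, 0.1913, 0.1945]
eef_rot: [-3.142, -0.0, -2.935]
force: [0.3, -0.3, 0.6]
grip_width: 0.0401
grip_force: 0.0
time_s: 20.2
ee_pos: [0.6042, 0.2098, 0.2224]
eef_rot: [-3.141, -0.001, -2.936]
force: [0.2, -0.3, 0.0]
grip_width: 0.0398
grip_force: 0.0
737 [ 0.55844534 -0.01546456  0.10707431] ((558.68896484375, -17.594444274902344), (13.947090148925781, 46.396785736083984), 6.261269569396973)
347 [0.51453523 0.19211088 0.07729613] ((514.5880737304688, 192.1831817626953), (32.22685241699219, 11.018341064453125), 11.734383583068848)
green 120 [298.3 207.8]
red 29 [396.5 190.4]
```

View pics/w6.png

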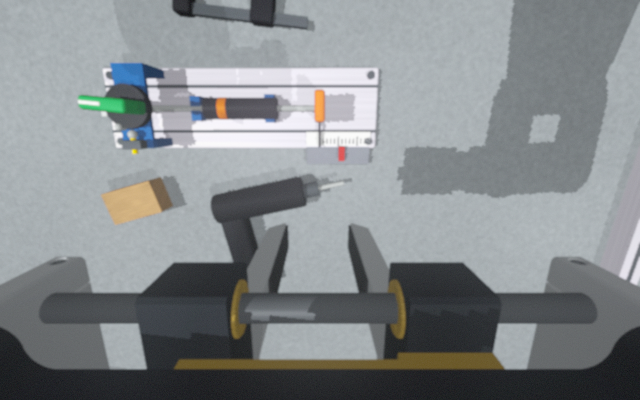

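Knob is locked (white end at (85,101), angle unchanged). The handle is home at (320,105), within 1 mm of its start, the mark is at the same pixel as before, and the bystanders are in place.

```bash
python3 -c "
from station import ticket;print(ticket.hand_in())"
```

```text
the job is handed in; nothing more can be done
None
```

I turned the knob past its click, held the gauge level with the red mark for over a second, eased it back home and handed the job in; the cameras showed every end condition met, but the hand-in returned no verdict.

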